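# Interlock the U-shaped heat sinks on the repair mat

### The arm

A 7-joint arm with a two-finger parallel gripper is mounted at the origin on the work surface. World frame = base frame: x ahead of the robot, y to its left, z up, the work surface at z = 0. Lengths are in m, angles in rad, forces in N, time in s.
With the tool pointing down it reaches from about 0.425 to 0.925 m from the base axis. Payload 6.8 kg.
Tool frame: the origin (TCP) lies midway between the tips of the shut fingers; the grasp point (between the pads) lies 19 mm behind it; z points along the fingers, y is the line along which they close (so a half turn about z gives the same grasp; the last joint's range is limited). The gripper opens to 85 mm and grips with 20 to 120 N. Pads are 22 mm wide; open, the fingers measure 114 mm over their backs; the gripper's body (76 mm by 85 mm) begins 54 mm behind the grasp point. The pads swing forward as they close: fully open they stand 13 mm farther back than shut.
Start: joints at [1.063, 0.477, 0.022, 1.555, -0.011, 1.109, -0.083], TCP at [0.263, -0.622, 0.231] pointing down, gripper open.
Joint ranges: [-2.96, 2.96], [-0.34, 2.1], [-1.41, 1.46], [0.24, 2.44], [-1.37, 4.51], [0.17, 1.92], [-2.96, 2.96]. Speed limits (rad/s): [2.39, 2.39, 3.14, 3.14, 3.14, 3.14, 3.14].

### API

Orientations are given as a unit quaternion [w, x, y, z].
In Python, from station import readout, imaging, hand_in gives the robot as it stands.
- The arm moves only by the tool drive_tool, never from a script. Its argument "series" is a list of rows, each a list of 5 numbers: the shift along the tool's x, y, z in cm, then the turn about the tool's z in degrees, then the closure, from -1 (fully open) to 1 (shut). A call has 1 to 8 rows; each row shifts and turns the commanded pose from where the row before left it, along the tool's axes as they then stand; what a row does not reach is not made up. A row lasts 1/10 s, in which the tool goes at most 50 mm and 8.59 degrees, less where a joint would pass 70% of its speed; a pose out of reach is approached as far as the arm can. A call with a gripper value outside its range is refused whole. The fingers move at their own pace and stop on an object; "squeeze" is the grip in N (left out, the last holds). Time passes only in rows, so rows that do not move let the fingers close. It gives the time, the measured TCP pose, the force, the opening and the grip force at its end, in the units of the state.
- readout.get_obs(): the state, without advancing time (a new reading comes with each control period).
- imaging.read_camera(name): name is "side" or "top" or "wrist"; returns the picture (420x560x3 uint8, red, green, blue); there is no depth.
- imaging.camera_model(name): a dict with "vfov" (degrees; the focal length in pixels is half the picture's height over the tangent of half this angle, whatever the lens; pixels are square), "cx", "cy" (the principal point, pixels), "xyz" and "orientation" of the camera in the world. Camera axes: x right, y down, z forward; pixel columns grow to the right and rows downward; lengths in m; the calibration is good to about 2 mm. The wrist camera is an equidistant fisheye: a pixel r from the principal point sees the ray r / f radians off the axis. A picture is of the moment at which its call begins: read the wrist's pose just before it. camera_model takes no time and is no camera call; for the wrist camera it gives the pose at the moment of the call.
- hand_in(): hands the job in; it is judged then, once.
Trained networks look in the newest picture that a camera, given by its name, has taken for a name from the list of things; names that differ only in an ending like _2 or _b are one class to them, and where a whole thing is asked for, a point or a joint stands for the part that bears it (a point fixed in the world has none). Each returns a list of dicts, best first, with "conf" (0 to 1); they miss things now and then, are a little off and sometimes report something else, mostly with a low value. They report only what shows in the picture. A call takes as long as a camera call. They do not tell look-alikes from the thing itself.
- imaging.cut_out(thing, camera): "mask" (420x560 bool, what is visible of it) and "centre" ([column, row] in pixels, amid what is visible of it).
The state is a dict: "t": time; "q": joint angles; "joint_vel": joint speeds; "joint_torque": joint torques, N m; "eef_pos": TCP position; "tool_rot": TCP orientation; "contact_force": force on the tool from outside, world axes, zero at the start; "torque": the same for the moment, N m; "gripper_width": opening from 0.0 (shut) to 1.0 (fully open); "grasp_force": force on a finger pad.
Only numpy, scipy, OpenCV 4.12 (cv2) and the standard library are available. Lean on these libraries where they do the work, as an engineer would, in place of code of your own. Each camera call takes 0.05 s, during which the arm holds its last target. There are 200 camera calls.

### The job

Pack the five U-shaped heat sinks on the turquoise mat. First set the red, black and yellow ones, which lie open side up, squarely on the pads of their own colours; then set the silver and the green one, legs down as they lie, one across each gap between neighbours (either one in either gap), so that their legs hang inside the open ones and all interlock. Leave the finned block where it is.

Things in the scene. Friction and masses are not known exactly. Their poses are not given: they have to be found in the camera images.
- red_sink: Bright red U-shaped heat sink, loose, lying OPEN SIDE UP. 62 mm wide (its y) x 48 mm long (its x) x 24 mm high: a 3 mm floor and two 3 mm legs standing along its y edges, full length; open at the x ends. Origin: centre of the underside, z up. 32 to 63 g. Best pinched across its 62 mm width, outside the legs.
- black_sink: Black U-shaped heat sink, loose, lying OPEN SIDE UP. 62 mm wide (its y) x 48 mm long (its x) x 24 mm high: a 3 mm floor and two 3 mm legs standing along its y edges, full length; open at the x ends. Origin: centre of the underside, z up. 32 to 63 g. Best pinched across its 62 mm width, outside the legs.
- yellow_sink: Yellow U-shaped heat sink, loose, lying OPEN SIDE UP. 62 mm wide (its y) x 48 mm long (its x) x 24 mm high: a 3 mm floor and two 3 mm legs standing along its y edges, full length; open at the x ends. Origin: centre of the underside, z up. 32 to 63 g. Best pinched across its 62 mm width, outside the legs.
- silver_sink: Bare silver U-shaped heat sink, loose, lying LEGS DOWN (upside-down U); carry it as it lies. 62 mm wide (its y) x 48 mm long (its x) x 24 mm high: a 3 mm roof, two 3 mm legs pointing down along its y edges, 56 mm clear between them, 21 mm deep inside. Origin: centre of the underside, level with the feet, z up. 32 to 63 g. Best pinched across its 62 mm width.
- green_sink: Green U-shaped heat sink, loose, lying LEGS DOWN (upside-down U); carry it as it lies. 62 mm wide (its y) x 48 mm long (its x) x 24 mm high: a 3 mm roof, two 3 mm legs pointing down along its y edges, 56 mm clear between them, 21 mm deep inside. Origin: centre of the underside, level with the feet, z up. 32 to 63 g. Best pinched across its 62 mm width.
- red_pad: Red rectangle, 62 mm (y) x 48 mm (x), a 1.5 mm thick pad fixed on the mat; origin: centre of its underside, at the mat's top face; axes as the mat's. Place for the red heat sink. The three pads stand in a row along the mat's y, centres 92 mm apart (30 mm between neighbours' edges); which colour is where varies.
- black_pad: Black rectangle, 62 mm (y) x 48 mm (x), a 1.5 mm thick pad fixed on the mat; origin: centre of its underside, at the mat's top face; axes as the mat's. Place for the black heat sink. The three pads stand in a row along the mat's y, centres 92 mm apart (30 mm between neighbours' edges); which colour is where varies.
- yellow_pad: Yellow rectangle, 62 mm (y) x 48 mm (x), a 1.5 mm thick pad fixed on the mat; origin: centre of its underside, at the mat's top face; axes as the mat's. Place for the yellow heat sink. The three pads stand in a row along the mat's y, centres 92 mm apart (30 mm between neighbours' edges); which colour is where varies.
- mat: Turquoise mat fixed on the bench, 110 mm (x) x 300 mm (y) x 4 mm thick, under the pads; origin: centre of its underside, z up. Pads at y = -92, 0, +92 mm on it; gaps to bridge centred at y = -46 and +46 mm, x = 0. A nested heat sink's feet stand on the floors of two neighbours (8.5 mm above the bench), its roof over their adjacent legs, with 10 mm of play either way.
- finned_block: Silver heat sink block with six upright parallel fins, 48 mm (x) x 50 mm (y) x 28 mm high, loose, among the others: not U-shaped, to be left where it is. Origin: centre of its underside.
Things that resemble listed ones, but are neither listed nor needed, are in the scene too. Several things have the shape of the yellow_sink; the one meant has the colours described above.

How it is judged:
On the way, in this order (a step that is already met when the one before it is completed fails the run):
1. red, black and yellow heat sinks each on the pad of its colour (horizontal distance between red_sink and red_pad below 0.012 m and angle between the y axis of red_sink and the y axis of red_pad, either way round below 0.15 rad and angle between each of red_sink, black_sink, yellow_sink's own z axis and vertical below 0.06 rad and z of red_sink in the frame of red_pad below 0.004 m and linear speed of each of red_sink, black_sink, yellow_sink below 0.02 m/s and horizontal distance between black_sink and black_pad below 0.012 m and angle between the y axis of black_sink and the y axis of black_pad, either way round below 0.15 rad and z of black_sink in the frame of black_pad below 0.004 m and horizontal distance between yellow_sink and yellow_pad below 0.012 m and angle between the y axis of yellow_sink and the y axis of yellow_pad, either way round below 0.15 rad and z of yellow_sink in the frame of yellow_pad below 0.004 m), for 0.2 s.
2. silver and green heat sinks nested legs down, one in each gap (all of step 1 and ((y of silver_sink in the frame of mat between 0.032 and 0.06 m and x of silver_sink in the frame of mat between -0.015 and 0.015 m and angle between the y axis of each of silver_sink, green_sink and the y axis of mat, either way round below 0.2 rad and angle between each of silver_sink, green_sink's own z axis and vertical below 0.08 rad and z of each of silver_sink, green_sink in the frame of mat below 0.0125 m and linear speed of each of silver_sink, green_sink below 0.02 m/s and y of green_sink in the frame of mat between -0.06 and -0.032 m and x of green_sink in the frame of mat between -0.015 and 0.015 m) or (y of silver_sink in the frame of mat between -0.06 and -0.032 m and x of silver_sink in the frame of mat between -0.015 and 0.015 m and angle between the y axis of each of silver_sink, green_sink and the y axis of mat, either way round below 0.2 rad and angle between each of silver_sink, green_sink's own z axis and vertical below 0.08 rad and z of each of silver_sink, green_sink in the frame of mat below 0.0125 m and linear speed of each of silver_sink, green_sink below 0.02 m/s and y of green_sink in the frame of mat between 0.032 and 0.06 m and x of green_sink in the frame of mat between -0.015 and 0.015 m))), for 0.2 s.
At the end, for the whole second after the job is handed in: Red, black, yellow flat and at rest on their own pads (12 mm, 0.15 rad); silver and green at rest, level (0.08 rad), legs down, one nested in each gap (14 mm across, 15 mm along, 0.2 rad), feet within 4 mm of the open ones' floors (all of step 2); the robot touches nothing.
It fails at once if the finned block was moved more than 15 mm (distance of finned_block from where it was at the start of the episode above 0.015 m).
It also fails if it takes over 128 s, if anything falls off the work surface, if the arm or the gripper's body presses on something with over 40 N, if the wrist force passes 120 N, or if a joint passes its speed limit or range.

## Working session

There is one attempt and no reset: what is moved stays moved. The work goes in short steps, Python scripts to look and compute and a tool call to move; the robot and the scene stay as the last step left them, time stands still between calls to the robot, and variables do not carry over. Pictures are saved under pics/ and viewed, at most 14 in all, crops included, and the job is handed in when it is done.

Besides the shell and the picture viewer there is one more tool, called by a JSON object that holds its "method" and its "body", one argument or row to a line. drive_tool: Moves the arm, as the interface text tells. Its arguments: {"type":"object","properties":{"series":{"type":"array"},"squeeze":{"type":"number"}},"required":["series"]}

```bash
mkdir -p pics; ls; python3 - <<'E'
from station import readout, imaging
import cv2,numpy as np
for c in ("top","side"):
    im=imaging.read_camera(c); cv2.imwrite(f"pics/{c}0.png",im[:,:,::-1]); print(c,imaging.camera_model(c))
o=readout.get_obs(); print(o)
E
```

```text
pics
top {'vfov': 52.20550472576953, 'cx': 277.0309750636073, 'cy': 210.58250418783564, 'xyz': array([ 0.31046596, -0.00612171,  1.0211639 ]), 'orientation': array([ 0.06261603, -0.70240635,  0.70590615, -0.06634055])}
side {'vfov': 54.33266133459593, 'cx': 283.024350732864, 'cy': 210.61498235594098, 'xyz': array([ 0.29798224, -0.48752546,  0.65530885]), 'orientation': array([-0.34120595,  0.92559375, -0.15153759,  0.06237849])}
{'t': 0.1, 'q': array([ 1.06289701,  0.477736  ,  0.02231643,  1.55634029, -0.01146591,
        1.10929186, -0.08311223]), 'joint_vel': array([ 0.00118703, -0.00136157,  0.00069088, -0.00144734, -0.00013653,
       -0.00033223, -0.00036699]), 'joint_torque': array([ 4.38180883e-03, -5.97763824e+01,  1.61357414e+00, -2.81955242e+01,
        1.28389723e-02,  4.99460060e-03,  3.36534129e-05]), 'eef_pos': array([ 0.26252371, -0.62128508,  0.23041518]), 'tool_rot': array([-7.90739033e-04,  9.80081566e-01,  1.98593671e-01, -2.30937390e-04]), 'contact_force': array([-0.0337588 , -0.08016435,  1.1486268 ]), 'torque': array([0.03704653, 0.00335092, 0.00302257]), 'grasp_force': 0.0, 'gripper_width': 0.9984249711724986}
```

View pics/top0.png

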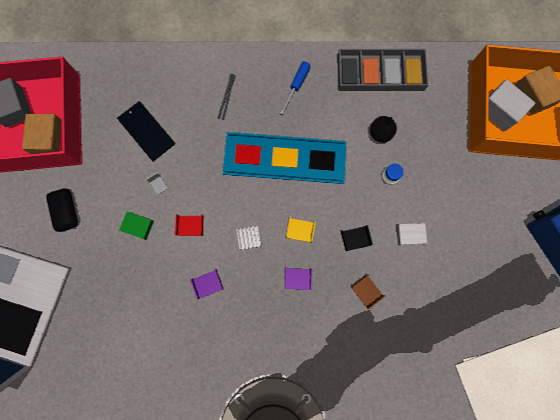

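View pics/side0.png

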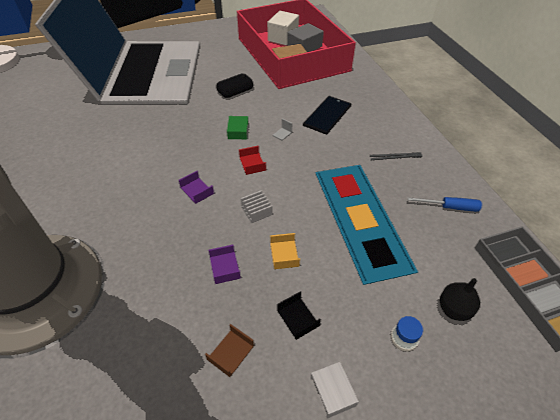

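The top view shows green (136,225), red (190,225), finned block (248,238), yellow (300,230), black (356,238) and silver (412,234). The mat runs across the image from (223,155) to (346,160), with its pads ordered red, yellow, black from left (+y) to right. The purple and brown sinks are decoys.

```bash
cat > h.py <<'E'
import numpy as np,cv2
from scipy.optimize import minimize
from scipy.spatial.transform import Rotation as R
from station import readout, imaging
def rot(q): return R.from_quat(np.r_[q[1:],q[0]])
def project(P,m,fish=False):
    f=210/np.tan(np.radians(m['vfov']/2)); p=rot(m['orientation']).inv().apply(np.asarray(P)-m['xyz'])
    if fish:
        r=np.hypot(p[:,0],p[:,1]); k=f*np.arctan2(r,p[:,2])/np.maximum(r,1e-9); uv=p[:,:2]*k[:,None]
    else: uv=f*p[:,:2]/p[:,2:]
    return uv+[m['cx'],m['cy']]
def ray(uv,m,z,fish=False):
    f=210/np.tan(np.radians(m['vfov']/2)); d=(np.asarray(uv,float)-[m['cx'],m['cy']])/f
    if fish:
        r=np.hypot(*d); v=np.r_[d*np.sinc(r/np.pi),np.cos(r)]
    else: v=np.r_[d,1]
    w=rot(m['orientation']).apply(v); return m['xyz']+w*(z-m['xyz'][2])/w[2]
def box(x0,x1,y0,y1,z0,z1): return np.array([[x,y,z] for x in np.linspace(x0,x1,5) for y in np.linspace(y0,y1,5) for z in(z0,z1)])/1000
OPEN=[box(-24,24,-31,31,0,3),box(-24,24,-31,-28,0,24),box(-24,24,28,31,0,24)]
DOWN=[box(-24,24,-31,31,21,24),box(-24,24,-31,-28,0,24),box(-24,24,28,31,0,24)]
MAT=[box(-55,55,-150,150,0,4)]
PAD=[box(-24,24,-31,31,0,1.5)]
def render(parts,pose,z,m,fish,s=4):
    im=np.zeros((420*s,560*s),np.uint8); c,sn=np.cos(pose[2]),np.sin(pose[2])
    for P in parts:
        W=np.c_[c*P[:,0]-sn*P[:,1]+pose[0],sn*P[:,0]+c*P[:,1]+pose[1],P[:,2]+z]
        h=cv2.convexHull(((project(W,m,fish)+.5)*s).astype(np.float32))
        cv2.fillConvexPoly(im,np.round(h).astype(np.int32),1)
    return im
def fit(parts,views,z,p0,yaws):
    """views: list of (mask,model,fish)"""
    s=4; V=[(cv2.resize(k.astype(np.uint8),None,fx=s,fy=s,interpolation=cv2.INTER_NEAREST),m,f) for k,m,f in views]
    def cost(p):
        c=0
        for k,m,f in V:
            r=render(parts,p,z,m,f,s); c+=1-(r&k).sum()/max(1,(r|k).sum())
        return c/len(V)
    best=None
    for y in yaws:
        x0=np.r_[p0[:2],y]; S=np.array([x0]+[x0+d for d in np.diag([.008,.008,.15])])
        q=minimize(cost,x0,method='Nelder-Mead',options=dict(initial_simplex=S,xatol=1e-4,fatol=1e-4,maxfev=120))
        if best is None or q.fun<best.fun: best=q
    return best.x,best.fun
def cut(thing,cam,near=None):
    """mask closest to expected pixel"""
    L=imaging.cut_out(thing,cam)
    if near is not None: L=sorted(L,key=lambda d:np.hypot(*(np.array(d['centre'])-near)))
    return L[0] if L else None
def tool():
    o=readout.get_obs(); M=rot(o['tool_rot']).as_matrix(); return o,o['eef_pos'],np.arctan2(M[1,0],M[0,0])
def togo(x,y,z,yaw=None):
    """remaining shift (cm, tool axes) and turn (deg, tool z) to target; part yaw = direction of part x"""
    o,p,a=tool(); M=rot(o['tool_rot']).as_matrix(); d=M.T@(np.array([x,y,z])-p)*100
    t=0 if yaw is None else -np.degrees((yaw-a+np.pi/2)%np.pi-np.pi/2)
    return d.round(2),round(t,1)
E
python3 - <<'E'
from h import *
px=dict(red_sink=(190,225),black_sink=(356,238),yellow_sink=(300,230),silver_sink=(412,234),green_sink=(136,225),mat=(285,158))
mt,ms=imaging.camera_model('top'),imaging.camera_model('side')
imaging.read_camera('top');imaging.read_camera('side')
for n,c in px.items():
    parts,zc=(MAT,.002) if n=='mat' else ((DOWN,.02) if n[0] in'sg' else (OPEN,.01))
    w=ray(c,mt,zc); t=cut(n,'top',c); sp=project([w],ms)[0]; s=cut(n,'side',sp)
    print(n,w.round(3), t and (t['centre'],round(t['conf'],2),t['mask'].sum()), s and (s['centre'],sp.round(),round(s['conf'],2)))
    ya=[-.1,.1] if n=='mat' else np.arange(-2,3)*.6
    for lab,v in (('top',[(t,mt,0)]),('side',[(s,ms,0)]),('both',[(t,mt,0),(s,ms,0)])):
        if all(q[0] for q in v):
            p,f=fit(parts,[(q['mask'],m,b) for q,m,b in v],0,w,ya); print('  ',lab,p.round(4),round(f,3))
E
```

```text
red_sink [0.463 0.196 0.01 ] ([187.8, 225.4], 0.82, np.int64(573)) ([248.5, 158.1], array([252., 162.]), 0.55)
   top [ 0.4637  0.1965 -0.0015] 0.027
   side [ 0.4664  0.2019 -0.0699] 0.116
   both [ 0.4642  0.1973 -0.0134] 0.107
black_sink [ 0.43  -0.199  0.01 ] ([356.4, 237.7], 0.77, np.int64(522)) ([296.0, 316.4], array([297., 317.]), 0.71)
   top [ 0.4304 -0.2005  0.2477] 0.106
   side [ 0.433  -0.1961  0.222 ] 0.054
   both [ 0.4321 -0.1976  0.2258] 0.118
yellow_sink [ 0.45  -0.066  0.01 ] ([301.5, 228.0], 0.57, np.int64(517)) ([282.4, 250.2], array([283., 252.]), 0.89)
   top [ 0.4518 -0.0678 -0.1799] 0.059
   side [ 0.454  -0.064  -0.2157] 0.059
   both [ 0.4527 -0.0665 -0.1927] 0.096
silver_sink [ 0.438 -0.329  0.02 ] ([408.7, 235.9], 0.84, np.int64(594)) ([334.9, 386.2], array([332., 389.]), 0.88)
   top [ 0.4396 -0.3306  0.0307] 0.042
   side [ 0.4412 -0.3278  0.0434] 0.055
   both [ 0.4398 -0.3294  0.0457] 0.077
green_sink [0.462 0.321 0.02 ] ([137.1, 225.0], 0.84, np.int64(620)) ([235.0, 126.6], array([237., 126.]), 0.86)
   top [ 0.4632  0.3239 -0.3335] 0.055
   side [ 0.4664  0.329  -0.3506] 0.048
   both [ 0.464   0.3248 -0.3211] 0.103
mat [ 0.631 -0.032  0.002] ([285.5, 166.8], 0.82, np.int64(3764)) ([363.1, 226.8], array([360., 219.]), 0.76)
   top [ 0.6328 -0.0321 -0.0859] 0.291
   side [ 0.636  -0.0282 -0.0819] 0.266
   both [ 0.6348 -0.0297 -0.0815] 0.292
```

```bash
python3 -c "
from h import *
print(tool()[1:],togo(.432,-.1985,.20,.235),imaging.camera_model('wrist'))"
```

```text
(array([ 0.2627689 , -0.62179279,  0.23131651]), np.float64(0.399800980800094)) (array([ 32.06, -32.4 ,   3.13]), np.float64(9.4)) {'vfov': 65.70646984690485, 'cx': 277.6673433935716, 'cy': 206.58582069363678, 'xyz': array([ 0.33849364, -0.59083488,  0.37439372]), 'orientation': array([ 0.13377486,  0.82266293, -0.54551898, -0.08797175])}
```

{"method": "drive_tool", "body": {
  "series": [
    [3.2,-3.24,0,0,-1],
    [3.2,-3.24,0,0,-1],
    [3.2,-3.24,0,0,-1],
    [3.2,-3.24,0,0,-1],
    [3.2,-3.24,0,0,-1],
    [3.2,-3.24,0,0,-1],
    [3.2,-3.24,0,0,-1],
    [3.2,-3.24,0,0,-1]
  ],
  "squeeze": 30
}}

```text
t: 1.6
eef_pos: [0.3982, -0.2817, 0.2317]
tool_rot: [0.0, 0.98, 0.198, 0.0]
contact_force: [0.7, -0.3, 0.0]
gripper_width: 0.999
grasp_force: 0.0
```

{"method": "drive_tool", "body": {
  "series": [
    [3.2,-3.24,1.5,0,-1],
    [3.2,-3.24,1.6,0,-1],
    [0,0,0,4.7,-1],
    [0,0,0,4.7,-1],
    [0,0,0,0,-1],
    [0,0,0,0,-1]
  ]
}}

```text
t: 2.2
eef_pos: [0.4314, -0.199, 0.2005]
tool_rot: [0.0, 0.993, 0.119, 0.0]
contact_force: [0.0, -0.3, -0.1]
gripper_width: 0.999
grasp_force: 0.0
```

```bash
cat >> h.py <<'E'
def wlook(names,save=None,mats=True):
    """fit things seen by the wrist camera; names: {thing:(expected x,y,yaw,z)}"""
    m=imaging.camera_model('wrist'); im=imaging.read_camera('wrist')
    if save: cv2.imwrite('pics/'+save,im[:,:,::-1])
    for n,e in names.items():
        near=project([[e[0],e[1],e[3]+.01]],m,True)[0]; c=cut(n,'wrist',near)
        if not c: print(n,'not found, expected',near.round()); continue
        parts=MAT if n=='mat' else PAD if 'pad' in n else DOWN if n[0] in 'sg' else OPEN
        p,f=fit(parts,[(c['mask'],m,True)],e[3],e,[e[2]-.1,e[2]+.1])
        print(n,near.round(),c['centre'],round(c['conf'],2),int(c['mask'].sum()),p.round(4),round(f,3))
E
python3 -c "
from h import *
print(tool()[1:],togo(.432,-.1985,.20,.235))
wlook(dict(black_sink=(.432,-.1985,.235,0),silver_sink=(.440,-.329,.04,0),yellow_sink=(.4525,-.0665,-.19,0)),'w1.png')"
```

```text
(array([ 0.43144971, -0.19898713,  0.2004784 ]), np.float64(0.23757270809245695)) (array([ 0.06, -0.03,  0.05]), np.float64(0.1))
black_sink [276. 180.] [279.2, 179.6] 0.59 2678 [ 0.4315 -0.2     0.2338] 0.035
silver_sink [391. 201.] [392.6, 205.2] 0.63 2470 [ 0.4396 -0.3311  0.0319] 0.046
yellow_sink [160. 135.] [162.4, 135.5] 0.56 2730 [ 0.4517 -0.068  -0.1947] 0.031
```

View pics/w1.png

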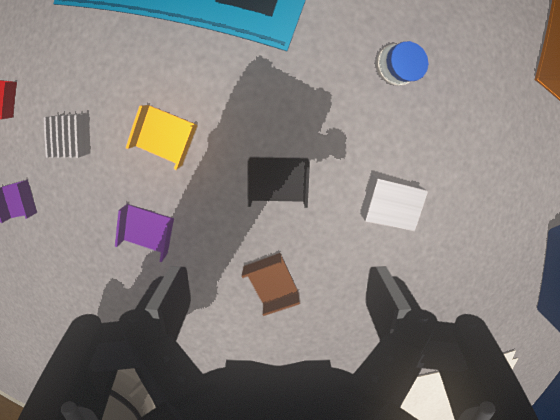

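The wrist fit agrees with the top view: black is at (279,180) in the image, directly ahead. The purple and brown decoys stay clear of the fingers. Next I'll grasp black.

{"method": "drive_tool", "body": {
  "series": [
    [0,0.1,5,0,-1],
    [0,0,5,0,-1],
    [0,0,4,0,-1],
    [0,0,3,0,-1],
    [0,0,2.8,0,-1],
    [0,0,0,0,-1],
    [0,0,0,0,0.2],
    [0,0,0,0,0.4]
  ]
}}

```text
t: 3.2
eef_pos: [0.4327, -0.2002, 0.0038]
tool_rot: [0.001, 0.993, 0.117, 0.001]
contact_force: [0.9, -0.7, 0.7]
gripper_width: 0.717
grasp_force: 33.0
```

{"method": "drive_tool", "body": {
  "series": [
    [0,0,0,0,0.4],
    [0,0,0,0,0.4],
    [0,0,0,0,0.4]
  ]
}}

```text
t: 3.5
eef_pos: [0.4328, -0.2003, 0.0038]
tool_rot: [0.001, 0.993, 0.118, 0.001]
contact_force: [-0.4, 0.0, 8.1]
gripper_width: 0.715
grasp_force: 33.9
```

{"method": "drive_tool", "body": {
  "series": [
    [0,0,-2,0,0.4],
    [0,0,-5,0,0.4],
    [0,0,-5,0,0.4],
    [0,0,-5,0,0.4],
    [4,0,-1,6,0.4],
    [4,0,0,6,0.4],
    [4,0,0,6,0.4],
    [0,0,0,0,0.4]
  ]
}}

```text
t: 4.3
eef_pos: [0.5552, -0.1824, 0.1834]
tool_rot: [-0.0, 0.999, -0.039, 0.003]
contact_force: [-0.5, 0.5, -0.9]
gripper_width: 0.718
grasp_force: 33.2
```

{"method": "drive_tool", "body": {
  "series": [
    [0,-4,0,0,0.4],
    [0,-4,0,0,0.4],
    [0,0,0,0,0.4],
    [0,0,0,0,0.4],
    [0,0,0,0,0.4]
  ]
}}

```text
t: 4.8
eef_pos: [0.5559, -0.1058, 0.1826]
tool_rot: [0.0, 0.999, -0.04, 0.0]
contact_force: [0.5, -0.9, -0.4]
gripper_width: 0.717
grasp_force: 33.2
```

```bash
python3 -c "
from h import *
print(tool()[1:],readout.get_obs()['gripper_width'])
wlook(dict(mat=(.633,-.031,-.083,0),red_pad=(.641,.061,-.083,.004),yellow_pad=(.633,-.031,-.083,.004),black_pad=(.626,-.123,-.083,.004)),'w2.png')
print(togo(.626,-.123,.08,-.083))"
```

```text
(array([ 0.55591528, -0.10579488,  0.18257447]), np.float64(-0.07960315554263436)) 0.7166782030570106
mat [194. 116.] [228.0, 115.0] 0.79 20883 [ 0.6343 -0.0324 -0.0839] 0.296
red_pad [110. 122.] [115.2, 122.6] 0.61 2198 [ 0.6404  0.0598 -0.0917] 0.048
yellow_pad [193. 116.] [197.0, 116.5] 0.96 2948 [ 0.6336 -0.0322 -0.0718] 0.033
black_pad not found, expected [289. 114.]
(array([ 7.1 ,  1.19, 10.23]), np.float64(0.2))
```

View pics/w2.png

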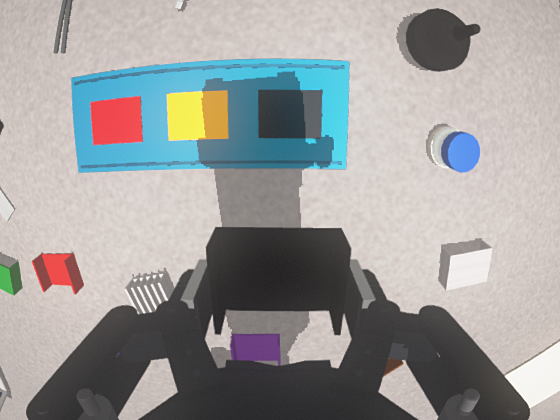

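Red, yellow and black pads sit at (116,122), (197,116) and (290,114). The held black sink is level between the fingers. I'll place it now.

{"method": "drive_tool", "body": {
  "series": [
    [3.65,0.6,0,0,0.4],
    [3.65,0.6,2,0,0.4],
    [0,0,5,0,0.4],
    [0,0,5,0,0.4],
    [0,0,3,0.2,0.4],
    [0,0,1.5,0,0.4],
    [0,0,0,0,0.4],
    [0,0,0,0,0.4]
  ]
}}

```text
t: 5.85
eef_pos: [0.6295, -0.1224, 0.0187]
tool_rot: [0.0, 0.999, -0.041, 0.001]
contact_force: [-0.4, -0.6, -0.4]
gripper_width: 0.72
grasp_force: 33.2
```

```bash
python3 -c "
from h import *
print(tool()[1:],readout.get_obs()['contact_force'],togo(.6276,-.1237,.0095,-.083))"
```

```text
(array([ 0.62946457, -0.12238861,  0.01870572]), np.float64(-0.08224718902997205)) [-0.41423037 -0.55883666 -0.41783245] (array([-0.18,  0.15,  0.92]), np.float64(0.0))
```

{"method": "drive_tool", "body": {
  "series": [
    [-0.18,0.15,0.5,0,0.4],
    [0,0,0.4,0,0.4],
    [0,0,0,0,0.4],
    [0,0,0,0,-0.6],
    [0,0,0,0,-0.6],
    [0,0,0,0,-0.6]
  ]
}}

```text
t: 6.45
eef_pos: [0.6263, -0.1233, 0.0084]
tool_rot: [-0.0, 0.999, -0.041, -0.0]
contact_force: [0.3, 0.7, -0.5]
gripper_width: 0.798
grasp_force: 0.0
```

{"method": "drive_tool", "body": {
  "series": [
    [0,0,-1,0,-0.6],
    [0,0,-3,0,-0.6],
    [0,0,-5,0,-0.8],
    [0,0,-5,0,-1],
    [-4,0,-4,0,-1],
    [-4,0,0,0,-1],
    [-2,0,0,0,-1],
    [0,0,0,0,-1]
  ]
}}

```text
t: 7.25
eef_pos: [0.5286, -0.1158, 0.1847]
tool_rot: [0.0, 0.999, -0.041, -0.0]
contact_force: [0.6, -0.1, -0.8]
gripper_width: 0.999
grasp_force: 0.0
```

```bash
python3 -c "
from h import *
print(tool()[1:])
wlook(dict(black_sink=(.6264,-.1237,-.083,.0055),yellow_sink=(.4517,-.068,-.195,0)),'w3.png')
print(togo(.4520,-.0675,.1,-.195))"
```

```text
(array([ 0.52862524, -0.11579729,  0.18472644]), np.float64(-0.08247265269847565))
black_sink [276.  86.] [275.1, 85.9] 0.7 3333 [ 0.6264 -0.1244 -0.0978] 0.034
yellow_sink [239. 256.] [239.2, 253.0] 0.93 2325 [ 0.4523 -0.0682 -0.1967] 0.041
(array([-8.41, -4.14,  8.42]), np.float64(6.5))
```

View pics/w3.png

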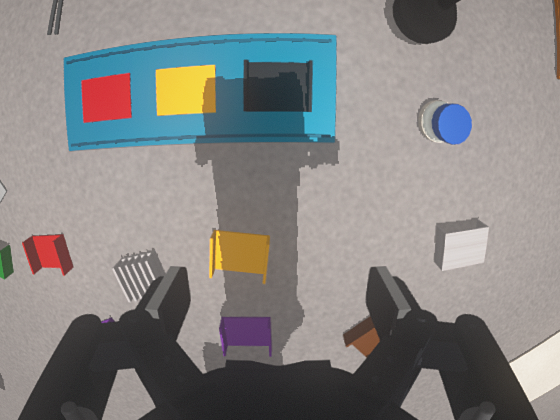

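Black sits on its pad at (277,86), and yellow is at (239,253). I'll fetch yellow.

{"method": "drive_tool", "body": {
  "series": [
    [-4.2,-2.04,0,0,-1],
    [-4.2,-2.04,0,0,-1],
    [0,0,5,6.5,-1],
    [0,0,5,0,-1],
    [0,0,4,0,-1],
    [0,0,2,0,-1],
    [0,0,0,0,-1],
    [0,0,0,0,-1]
  ]
}}

```text
t: 8.2
eef_pos: [0.452, -0.0679, 0.0237]
tool_rot: [-0.0, 0.995, -0.097, -0.0]
contact_force: [-0.6, 0.6, -0.3]
gripper_width: 0.999
grasp_force: 0.0
```

```bash
python3 -c "
from h import *
print(tool()[1:],togo(.4522,-.0681,.003,-.196))"
```

```text
(array([ 0.4519821 , -0.06785226,  0.02373895]), np.float64(-0.19512288391071078)) (array([0.03, 0.02, 2.07]), np.float64(0.1))
```

{"method": "drive_tool", "body": {
  "series": [
    [0,0,2.0,0,-1],
    [0,0,0,0,0.4],
    [0,0,0,0,0.4],
    [0,0,0,0,0.4],
    [0,0,0,0,0.4],
    [0,0,0,0,0.4]
  ]
}}

```text
t: 8.8
eef_pos: [0.4519, -0.0682, 0.0049]
tool_rot: [0.0, 0.995, -0.098, 0.001]
contact_force: [-0.6, 0.7, 8.3]
gripper_width: 0.721
grasp_force: 33.7
```

{"method": "drive_tool", "body": {
  "series": [
    [0,0,-2,0,0.4],
    [0,0,-5,0,0.4],
    [0,0,-3,-6.4,0.4],
    [4,0,0,0,0.4],
    [4,0,0,0,0.4],
    [4,0,0,0,0.4],
    [4,0,0,0,0.4],
    [0,0,0,0,0.4]
  ]
}}

```text
t: 9.6
eef_pos: [0.6155, -0.0815, 0.1046]
tool_rot: [-0.0, 0.999, -0.042, 0.003]
contact_force: [-0.8, 1.0, -0.5]
gripper_width: 0.715
grasp_force: 33.3
```

```bash
python3 -c "
from h import *
print(tool()[1:],togo(.634,-.032,.025,-.083))"
```

```text
(array([ 0.61550347, -0.08154798,  0.10458607]), np.float64(-0.08392782018276902)) (array([ 1.38, -5.09,  7.97]), np.float64(-0.1))
```

{"method": "drive_tool", "body": {
  "series": [
    [1.4,-2.55,0,0,0.4],
    [0,-2.55,0,0,0.4],
    [0,0,4,0,0.4],
    [0,0,3,0,0.4],
    [0,0,1,0,0.4],
    [0,0,0,0,0.4],
    [0,0,0,0,0.4]
  ]
}}

```text
t: 10.3
eef_pos: [0.6293, -0.032, 0.025]
tool_rot: [-0.0, 0.999, -0.042, 0.001]
contact_force: [0.3, 0.6, -0.1]
gripper_width: 0.717
grasp_force: 33.3
```

```bash
python3 -c "
from h import *
print(tool()[1:],togo(.634,-.032,.0098,-.083))
cv2.imwrite('pics/s1.png',cv2.resize(imaging.read_camera('side')[120:300,270:450,::-1],None,fx=3,fy=3,interpolation=cv2.INTER_CUBIC))"
```

```text
(array([ 0.62933714, -0.03203004,  0.02500032]), np.float64(-0.08408755243773353)) (array([ 0.46, -0.04,  1.52]), np.float64(-0.1))
```

View pics/s1.png

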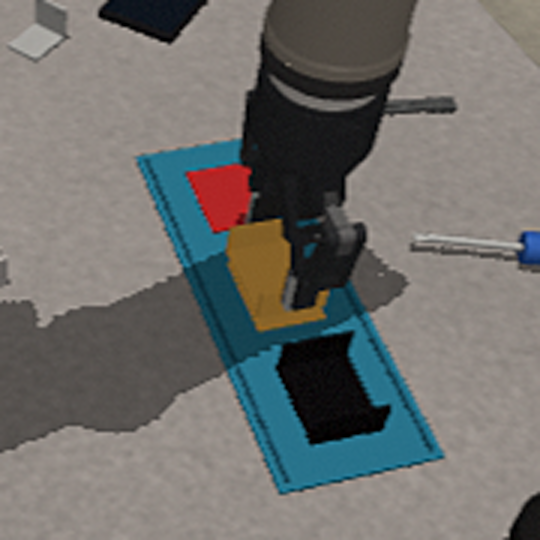

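The fingertips end just above the yellow leg's lower edge, around (295,310), so they have a few mm of clearance. I'll set it down.

{"method": "drive_tool", "body": {
  "series": [
    [0.46,0,0.8,0,0.4],
    [0,0,0.65,0,0.4],
    [0,0,0,0,0.4],
    [0,0,0,0,-0.6],
    [0,0,0,0,-0.6],
    [0,0,0,0,-0.6]
  ]
}}

```text
t: 10.95
eef_pos: [0.6329, -0.0322, 0.0089]
tool_rot: [-0.0, 0.999, -0.042, -0.0]
contact_force: [-0.0, 0.3, -0.5]
gripper_width: 0.8
grasp_force: 0.0
```

{"method": "drive_tool", "body": {
  "series": [
    [0,0,-1,0,-0.6],
    [0,0,-3,0,-0.6],
    [0,0,-5,0,-0.8],
    [0,0,-5,0,-1],
    [-4,-3,-4,0,-1],
    [-4,-3,0,0,-1],
    [-4,-3,0,0,-1],
    [0,-3,0,0,-1]
  ]
}}

```text
t: 11.75
eef_pos: [0.5261, 0.0909, 0.1807]
tool_rot: [0.001, 0.999, -0.041, -0.002]
contact_force: [1.0, 0.5, 0.1]
gripper_width: 0.998
grasp_force: 0.0
```

```bash
python3 -c "
from h import *
print(tool()[1:])
wlook(dict(yellow_sink=(.634,-.032,-.083,.0055),red_sink=(.464,.197,-.01,0),green_sink=(.464,.324,-.33,0)))
print(togo(.464,.197,.1,-.01))"
```

```text
(array([0.52613376, 0.09094213, 0.1807468 ]), np.float64(-0.08188830363020935))
yellow_sink [394.  70.] [395.8, 71.4] 0.87 3246 [ 0.6351 -0.0336 -0.0798] 0.019
red_sink [185. 248.] [183.2, 245.2] 0.56 2549 [ 0.4638  0.1966 -0.0163] 0.038
green_sink [ 90. 252.] [92.2, 258.7] 0.56 1822 [ 0.4625  0.3223 -0.3366] 0.059
(array([ -7.66, -10.04,   8.11]), np.float64(-4.1))
```

{"method": "drive_tool", "body": {
  "series": [
    [-2.55,-3.34,0,0,-1],
    [-2.55,-3.34,0,0,-1],
    [-2.55,-3.34,0,0,-1],
    [0,0,5,-4,-1],
    [0,0,5,0,-1],
    [0,0,4,0,-1],
    [0,0,1.5,0,-1],
    [0,0,0,0,-1]
  ]
}}

```text
t: 12.75
eef_pos: [0.4631, 0.1942, 0.0231]
tool_rot: [0.001, 1.0, -0.008, -0.002]
contact_force: [-0.4, -0.0, 0.4]
gripper_width: 1.003
grasp_force: 0.0
```

```bash
python3 -c "
from h import *
print(tool()[1:],togo(.4638,.1966,.004,-.013))"
```

```text
(array([0.46305409, 0.1941674 , 0.0231142 ]), np.float64(-0.01576127416108079)) (array([ 0.08, -0.25,  1.91]), np.float64(-0.2))
```

{"method": "drive_tool", "body": {
  "series": [
    [0.08,-0.2,1.0,0,-1],
    [0,0,0.9,0,-1],
    [0,0,0,0,0.4],
    [0,0,0,0,0.4],
    [0,0,0,0,0.4],
    [0,0,0,0,0.4],
    [0,0,0,0,0.4]
  ]
}}

```text
t: 13.45
eef_pos: [0.4652, 0.1985, 0.0069]
tool_rot: [-0.0, 1.0, -0.007, 0.0]
contact_force: [-0.5, -0.2, 4.0]
gripper_width: 0.718
grasp_force: 33.3
```

{"method": "drive_tool", "body": {
  "series": [
    [0,0,-2,0,0.4],
    [0,0,-5,0,0.4],
    [0,0,-3,4,0.4],
    [4.5,2,0,0,0.4],
    [4.5,3,0,0,0.4],
    [4.5,3,0,0,0.4],
    [2,3,0,0,0.4],
    [0,0,0,0,0.4]
  ]
}}

```text
t: 14.25
eef_pos: [0.6064, 0.0736, 0.106]
tool_rot: [0.002, 0.999, -0.046, 0.001]
contact_force: [-0.4, -0.8, -0.2]
gripper_width: 0.717
grasp_force: 33.3
```

```bash
python3 -c "
from h import *
print(tool()[1:],togo(.6416,.0597,.025,-.083))"
```

```text
(array([0.6064341 , 0.07357664, 0.10602568]), np.float64(-0.09283270239718927)) (array([3.62, 1.03, 8.11]), np.float64(-0.6))
```

{"method": "drive_tool", "body": {
  "series": [
    [3.7,1.03,0,-0.6,0.4],
    [0,0,4,0,0.4],
    [0,0,3,0,0.4],
    [0,0,1,0,0.4],
    [0,0,0,0,0.4],
    [0,0,0,0,0.4]
  ]
}}

```text
t: 14.85
eef_pos: [0.6403, 0.0681, 0.0276]
tool_rot: [-0.0, 0.999, -0.036, 0.001]
contact_force: [1.3, 0.5, 0.3]
gripper_width: 0.717
grasp_force: 33.3
```

```bash
python3 -c "
from h import *
print(tool()[1:],togo(.6426,.0597,.0120,-.083))"
```

```text
(array([0.64028971, 0.0681342 , 0.02759149]), np.float64(-0.07268266727672783)) (array([0.29, 0.83, 1.56]), np.float64(0.6))
```

{"method": "drive_tool", "body": {
  "series": [
    [0.29,0.83,0,0.6,0.4],
    [0,0,0,0,0.4],
    [0,0,0.8,0,0.4],
    [0,0,0.7,0,0.4],
    [0,0,0,0,0.4],
    [0,0,0,0,0.4]
  ]
}}

```text
t: 15.45
eef_pos: [0.6425, 0.059, 0.0117]
tool_rot: [0.0, 0.999, -0.042, 0.001]
contact_force: [0.5, -1.7, 4.9]
gripper_width: 0.716
grasp_force: 35.1
```

{"method": "drive_tool", "body": {
  "series": [
    [0,0,0,0,-0.6],
    [0,0,0,0,-0.6],
    [0,0,0,0,-0.6],
    [0,0,-1,0,-0.6],
    [0,0,-3,0,-0.6],
    [0,0,-5,0,-0.8],
    [0,0,-5,0,-1],
    [0,0,-4,0,-1]
  ]
}}

```text
t: 16.25
eef_pos: [0.6425, 0.0594, 0.1953]
tool_rot: [-0.0, 0.999, -0.042, 0.001]
contact_force: [0.2, -0.4, 0.2]
gripper_width: 0.996
grasp_force: 0.0
```

{"method": "drive_tool", "body": {
  "series": [
    [-4,-4,0,0,-1],
    [-4,-4,0,0,-1],
    [-4,-4,0,0,-1],
    [0,-4,0,0,-1],
    [0,0,0,0,-1],
    [0,0,0,0,-1]
  ]
}}

```text
t: 16.85
eef_pos: [0.5483, 0.2147, 0.1921]
tool_rot: [-0.0, 0.999, -0.041, 0.0]
contact_force: [-0.1, 0.0, -0.3]
gripper_width: 1.002
grasp_force: 0.0
```

```bash
python3 -c "
from h import *
print(tool()[1:])
wlook(dict(yellow_sink=(.634,-.032,-.083,.0055),red_sink=(.6415,.0597,-.083,.0055),green_sink=(.463,.323,-.33,0)),'w4.png')
print(togo(.463,.3228,.1,-.335))"
```

```text
(array([0.54826779, 0.21469925, 0.19210734]), np.float64(-0.08106585219302648))
yellow_sink [490.  97.] [491.8, 98.8] 0.71 2221 [ 0.6348 -0.0338 -0.079 ] 0.028
red_sink [420.  87.] [420.5, 86.3] 0.73 2912 [ 0.6416  0.0583 -0.0717] 0.03
green_sink [190. 262.] [196.3, 261.8] 0.56 1769 [ 0.4626  0.3219 -0.3356] 0.206
(array([ -9.53, -10.33,   9.14]), np.float64(14.3))
```

View pics/w4.png

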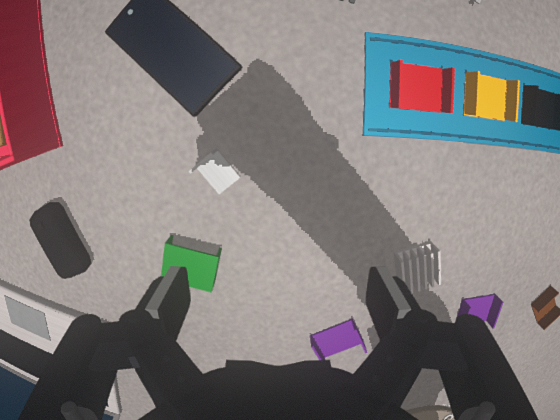

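Red and yellow are seated on their pads, at (422,87) and (491,98). Green at (193,262) is next.

{"method": "drive_tool", "body": {
  "series": [
    [-3.2,-3.45,0,0,-1],
    [-3.2,-3.45,0,0,-1],
    [-3.13,-3.45,0,0,-1],
    [0,0,3,7.2,-1],
    [0,0,3,7.2,-1],
    [0,0,0,0,-1],
    [0,0,0,0,-1],
    [0,0,0,0,-1]
  ]
}}

```text
t: 17.85
eef_pos: [0.4634, 0.3246, 0.1329]
tool_rot: [-0.001, 0.986, -0.166, 0.001]
contact_force: [-1.1, 0.4, -0.2]
gripper_width: 1.001
grasp_force: 0.0
```

```bash
python3 -c "
from h import *
print(tool()[1:])
wlook(dict(green_sink=(.463,.323,-.335,0)))
print(togo(.463,.3228,.0065,-.335))"
```

```text
(array([0.46343428, 0.3246392 , 0.13291596]), np.float64(-0.33403769881798817))
green_sink [279. 200.] [280.4, 207.7] 0.75 4360 [ 0.4626  0.322  -0.3368] 0.027
(array([ 0.02,  0.23, 12.64]), np.float64(0.0))
```

{"method": "drive_tool", "body": {
  "series": [
    [0,0.25,4,0,-1],
    [0,0,4,0,-1],
    [0,0,3,0,-1],
    [0,0,1.6,0,-1],
    [0,0,0,0,-1],
    [0,0,0,0,0.4],
    [0,0,0,0,0.4],
    [0,0,0,0,0.4]
  ]
}}

```text
t: 18.75
eef_pos: [0.4626, 0.323, 0.0073]
tool_rot: [-0.001, 0.986, -0.167, 0.001]
contact_force: [0.0, -1.2, 6.4]
gripper_width: 0.716
grasp_force: 33.2
```

{"method": "drive_tool", "body": {
  "series": [
    [0,0,0,0,0.4],
    [0,0,0,0,0.4],
    [0,0,0,0,0.4]
  ]
}}

```text
t: 19.05
eef_pos: [0.4625, 0.3231, 0.0072]
tool_rot: [-0.001, 0.986, -0.167, 0.001]
contact_force: [-0.9, -1.3, 6.9]
gripper_width: 0.716
grasp_force: 33.4
```

{"method": "drive_tool", "body": {
  "series": [
    [0,0,-2,0,0.4],
    [0,0,-5,0,0.4],
    [0,0,-4,0,0.4],
    [0,0,0,-7.2,0.4],
    [0,0,0,-7.2,0.4],
    [3.8,4,0,0,0.4],
    [3.8,4,0,0,0.4],
    [0,0,0,0,0.4]
  ]
}}

```text
t: 19.85
eef_pos: [0.5293, 0.236, 0.1159]
tool_rot: [0.002, 0.999, -0.048, 0.002]
contact_force: [-0.1, -0.1, -0.6]
gripper_width: 0.719
grasp_force: 33.2
```

```bash
python3 -c "
from h import *
print(tool()[1:],togo(.638,.013,.05,-.083))"
```

```text
(array([0.52927334, 0.23600407, 0.11591105]), np.float64(-0.09506227437543383)) (array([12.91, 21.14,  6.72]), np.float64(-0.7))
```

{"method": "drive_tool", "body": {
  "series": [
    [2.5,4.1,0,0,0.4],
    [2.5,4.1,0,0,0.4],
    [2.5,4.1,0,0,0.4],
    [2.5,4.1,0,0,0.4],
    [2.5,4.1,0,0,0.4],
    [0,0,0,0,0.4],
    [0,0,0,0,0.4],
    [0,0,0,0,0.4]
  ]
}}

```text
t: 20.65
eef_pos: [0.6309, 0.0311, 0.1158]
tool_rot: [-0.0, 0.999, -0.041, 0.0]
contact_force: [-0.4, -0.4, 0.2]
gripper_width: 0.712
grasp_force: 33.2
```

```bash
python3 -c "
from h import *
print(tool()[1:],readout.get_obs()['gripper_width'],togo(.638,.013,.05,-.083))
wlook(dict(yellow_sink=(.634,-.032,-.083,.0055),red_sink=(.6415,.0597,-.083,.0055),black_sink=(.6264,-.124,-.09,.0055)),'w5.png')"
```

```text
(array([0.6308864 , 0.03108043, 0.11576611]), np.float64(-0.08215878191285977)) 0.7118626672234616 (array([0.86, 1.75, 6.57]), np.float64(0.0))
yellow_sink [355. 198.] [357.4, 193.8] 0.81 4746 [ 0.6346 -0.0333 -0.0782] 0.023
red_sink [239. 198.] [238.5, 196.2] 0.72 4789 [ 0.6415  0.0585 -0.0788] 0.016
black_sink [455. 199.] [453.3, 199.0] 0.77 3957 [ 0.626  -0.1251 -0.0971] 0.03
```

View pics/w5.png

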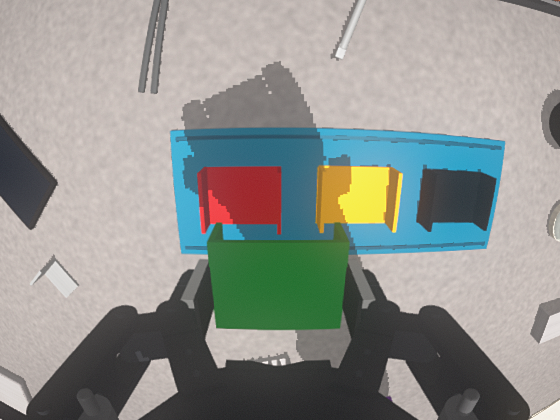

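All three open sinks fit their pads within 2 mm, and green hangs level at (280,285). I'll lower it into the red/yellow gap.

{"method": "drive_tool", "body": {
  "series": [
    [0.86,1.8,0,0,0.4],
    [0,0,3,0,0.4],
    [0,0,3,0,0.4],
    [0,0,0,0,0.4],
    [0,0,0,0,0.4]
  ]
}}

```text
t: 21.35
eef_pos: [0.6381, 0.0116, 0.0555]
tool_rot: [-0.0, 0.999, -0.041, -0.001]
contact_force: [0.6, -0.1, 0.6]
gripper_width: 0.717
grasp_force: 33.1
```

```bash
python3 -c "
from h import *
print(tool()[1:],readout.get_obs()['gripper_width'],togo(.638,.0125,.0155,-.083))"
```

```text
(array([0.63809132, 0.01164039, 0.05554145]), np.float64(-0.08256459260410291)) 0.717222676822789 (array([-0.01, -0.08,  4.  ]), np.float64(0.0))
```

{"method": "drive_tool", "body": {
  "series": [
    [0,-0.08,1.5,0,0.4],
    [0,0,1.2,0,0.4],
    [0,0,0.8,0,0.4],
    [0,0,0.4,0,0.4],
    [0,0,0,0,0.4],
    [0,0,0,0,0.4]
  ]
}}

```text
t: 21.95
eef_pos: [0.6387, 0.0116, 0.0164]
tool_rot: [-0.0, 0.999, -0.042, 0.0]
contact_force: [-0.9, -0.1, -1.1]
gripper_width: 0.717
grasp_force: 33.2
```

{"method": "drive_tool", "body": {
  "series": [
    [0,0,0.1,0,0.4],
    [0,0,0,0,0.4],
    [0,0,0,0,-0.6],
    [0,0,0,0,-0.6],
    [0,0,0,0,-0.6],
    [0,0,-0.5,0,-0.6],
    [0,0,-1,0,-0.6],
    [0,0,-3,0,-0.6]
  ]
}}

```text
t: 22.75
eef_pos: [0.6364, 0.0114, 0.059]
tool_rot: [0.0, 0.999, -0.042, -0.002]
contact_force: [-0.6, -0.6, 0.0]
gripper_width: 0.793
grasp_force: 0.0
```

{"method": "drive_tool", "body": {
  "series": [
    [0,0,-5,0,-1],
    [0,0,-5,0,-1],
    [-4,2,-3,0,-1],
    [-4,3,0,0,-1],
    [-4,3,0,0,-1],
    [0,4,0,0,-1],
    [0,4,0,0,-1],
    [0,0,0,0,-1]
  ]
}}

```text
t: 23.55
eef_pos: [0.5072, -0.1432, 0.1893]
tool_rot: [0.002, 0.999, -0.046, 0.0]
contact_force: [-0.3, -0.9, -0.7]
gripper_width: 0.998
grasp_force: 0.0
```

```bash
python3 -c "
from h import *
print(tool()[1:])
wlook(dict(green_sink=(.638,.0125,-.083,.0085),yellow_sink=(.6345,-.033,-.083,.0055),black_sink=(.6264,-.124,-.09,.0055),silver_sink=(.4396,-.331,.032,0)),'w6.png')
print(togo(.4396,-.331,.14,.035))"
```

```text
(array([ 0.50721349, -0.1432224 ,  0.18928353]), np.float64(-0.092591838927424))
green_sink [113.  79.] [114.2, 77.4] 0.75 2939 [ 0.6393  0.011  -0.0844] 0.021
yellow_sink [154.  74.] [80.4, 315.2] 0.56 335 [ 0.6345 -0.033  -0.183 ] 1.0
black_sink [244.  67.] [242.1, 68.2] 0.84 3307 [ 0.6272 -0.1247 -0.0884] 0.033
silver_sink [441. 227.] [440.5, 227.6] 0.9 2085 [ 0.4398 -0.3312  0.0483] 0.061
(array([-5.32, 20.11,  4.85]), np.float64(-6.7))
```

View pics/w6.png

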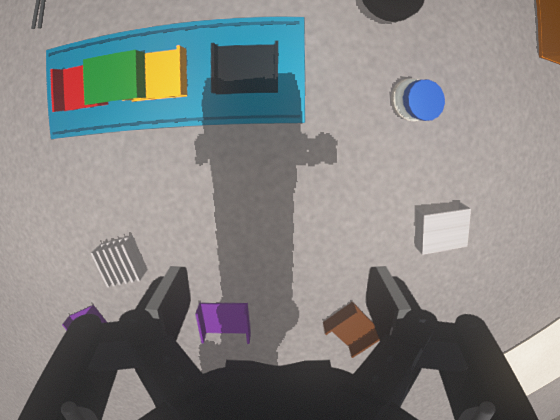

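Green is nested at (114,77) between red and yellow. Silver at (441,228) is next.

{"method": "drive_tool", "body": {
  "series": [
    [-1,4,1,0,-1],
    [-1,4,1,0,-1],
    [-1,4,1,0,-1],
    [-1,4,1,0,-1],
    [-1.3,4.1,0.8,0,-1],
    [0,0,0,-7,-1],
    [0,0,0,0,-1],
    [0,0,0,0,-1]
  ]
}}

```text
t: 24.6
eef_pos: [0.4401, -0.3308, 0.1404]
tool_rot: [-0.0, 1.0, 0.019, 0.0]
contact_force: [0.2, 0.2, 0.2]
gripper_width: 0.998
grasp_force: 0.0
```

```bash
python3 -c "
from h import *
print(tool()[1:])
wlook(dict(silver_sink=(.4396,-.331,.04,0)))
print(togo(.4396,-.331,.0065,.035))"
```

```text
(array([ 0.4401002 , -0.33077177,  0.14040968]), np.float64(0.03842296077783692))
silver_sink [277. 198.] [276.1, 199.0] 0.82 4191 [ 0.4394 -0.3308  0.0374] 0.021
(array([-0.06,  0.03, 13.4 ]), np.float64(0.3))
```

{"method": "drive_tool", "body": {
  "series": [
    [-0.07,0,4,0,-1],
    [0,0,4,0,-1],
    [0,0,3.5,0,-1],
    [0,0,1.85,0,-1],
    [0,0,0,0,-1],
    [0,0,0,0,0.4],
    [0,0,0,0,0.4],
    [0,0,0,0,0.4]
  ]
}}

```text
t: 25.5
eef_pos: [0.4395, -0.3328, 0.0085]
tool_rot: [0.001, 1.0, 0.019, 0.001]
contact_force: [0.9, 0.2, 4.4]
gripper_width: 0.715
grasp_force: 33.2
```

{"method": "drive_tool", "body": {
  "series": [
    [0,0,0,0,0.4],
    [0,0,0,0,0.4],
    [0,0,0,0,0.4]
  ]
}}

```text
t: 25.8
eef_pos: [0.4395, -0.3329, 0.0084]
tool_rot: [0.001, 1.0, 0.019, 0.001]
contact_force: [-0.6, 0.8, 8.1]
gripper_width: 0.713
grasp_force: 33.5
```

{"method": "drive_tool", "body": {
  "series": [
    [0,0,-2,0,0.4],
    [0,0,-5,0,0.4],
    [0,0,-4,7,0.4],
    [3.5,-3.3,0,0,0.4],
    [3.5,-3.3,0,0,0.4],
    [3.5,-3.3,0,0,0.4],
    [3.5,-3.3,0,0,0.4],
    [0,0,0,0,0.4]
  ]
}}

```text
t: 26.6
eef_pos: [0.5949, -0.2048, 0.1181]
tool_rot: [-0.002, 0.999, -0.037, 0.003]
contact_force: [0.1, 1.5, -0.8]
gripper_width: 0.717
grasp_force: 33.3
```

{"method": "drive_tool", "body": {
  "series": [
    [0,0,0,0,0.4],
    [0,0,0,0,0.4]
  ]
}}

```text
t: 26.8
eef_pos: [0.5877, -0.214, 0.1169]
tool_rot: [0.0, 0.999, -0.043, -0.0]
contact_force: [0.2, -0.2, -1.5]
gripper_width: 0.712
grasp_force: 33.3
```

```bash
python3 -c "
from h import *
print(tool()[1:],togo(.6306,-.0790,.055,-.083))"
```

```text
(array([ 0.58766506, -0.21401768,  0.11687675]), np.float64(-0.08521955137920888)) (array([  3.13, -13.82,   6.17]), np.float64(-0.1))
```

{"method": "drive_tool", "body": {
  "series": [
    [1.1,-4.5,0,0,0.4],
    [1.1,-4.5,0,0,0.4],
    [0.9,-4.6,0,0,0.4],
    [0,0,3,0,0.4],
    [0,0,2.8,0,0.4],
    [0,0,0,0,0.4],
    [0,0,0,0,0.4]
  ]
}}

```text
t: 27.5
eef_pos: [0.6302, -0.0816, 0.059]
tool_rot: [0.0, 0.999, -0.043, -0.001]
contact_force: [0.0, -0.7, -0.4]
gripper_width: 0.712
grasp_force: 33.3
```

```bash
python3 -c "
from h import *
print(tool()[1:],readout.get_obs()['gripper_width'],togo(.6303,-.0813,.0168,-.083))
cv2.imwrite('pics/w7.png',imaging.read_camera('wrist')[:,:,::-1])"
```

```text
(array([ 0.630224  , -0.08159353,  0.05899987]), np.float64(-0.08606545075794218)) 0.7119782287126838 (array([ 0.01, -0.03,  4.22]), np.float64(-0.2))
```

View pics/w7.png

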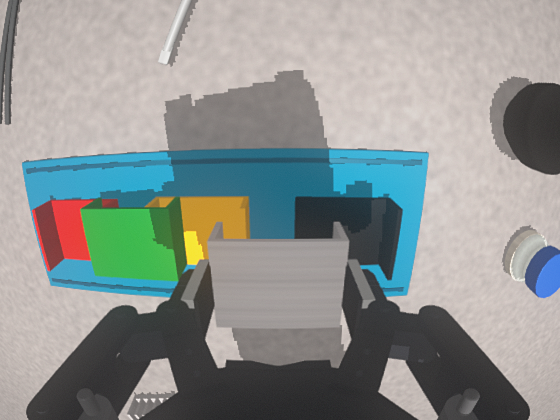

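Silver hangs level at (280,285) over the yellow/black gap. The left finger at (195,290) still clears green, which ends at (185,280). I'll lower it slowly and watch the force.

{"method": "drive_tool", "body": {
  "series": [
    [0,0,1.5,0,0.4],
    [0,0,1,0,0.4],
    [0,0,0,0,0.4],
    [0,0,0,0,0.4]
  ]
}}

```text
t: 27.95
eef_pos: [0.6307, -0.0797, 0.0334]
tool_rot: [-0.0, 0.999, -0.042, -0.0]
contact_force: [0.2, -0.6, 0.2]
gripper_width: 0.717
grasp_force: 33.3
```

{"method": "drive_tool", "body": {
  "series": [
    [0,0,0.7,0,0.4],
    [0,0,0.5,0,0.4],
    [0,0,0.4,0,0.4],
    [0,0,0,0,0.4],
    [0,0,0,0,0.4]
  ]
}}

```text
t: 28.45
eef_pos: [0.6309, -0.0797, 0.0176]
tool_rot: [0.0, 0.999, -0.042, -0.0]
contact_force: [0.5, 0.5, -0.2]
gripper_width: 0.712
grasp_force: 33.3
```

{"method": "drive_tool", "body": {
  "series": [
    [0,0,0.1,0,0.4],
    [0,0,0,0,0.4],
    [0,0,0,0,-0.55],
    [0,0,0,0,-0.55],
    [0,0,0,0,-0.55],
    [0,0,-0.5,0,-0.55],
    [0,0,-1,0,-0.55],
    [0,0,-3,0,-0.55]
  ]
}}

```text
t: 29.25
eef_pos: [0.629, -0.0796, 0.0604]
tool_rot: [-0.0, 0.999, -0.042, -0.002]
contact_force: [0.6, 0.2, 0.8]
gripper_width: 0.773
grasp_force: 0.0
```

{"method": "drive_tool", "body": {
  "series": [
    [0,0,-5,0,-0.6],
    [0,0,-5,0,-1],
    [-4,0,-3,0,-1],
    [-4,0,0,0,-1],
    [-4,0,0,0,-1],
    [0,0,0,0,-1],
    [0,0,0,0,-1]
  ]
}}

```text
t: 29.95
eef_pos: [0.5113, -0.0699, 0.1929]
tool_rot: [0.0, 0.999, -0.042, 0.001]
contact_force: [1.1, -0.7, -0.1]
gripper_width: 0.998
grasp_force: 0.0
```

```bash
python3 -c "
from h import *
print(tool()[1:])
wlook(dict(green_sink=(.638,.0125,-.083,.0085),silver_sink=(.6307,-.08,-.083,.0085)),'w8.png')
cv2.imwrite('pics/s2.png',cv2.resize(imaging.read_camera('side')[140:300,290:450,::-1],None,fx=3,fy=3))"
```

```text
(array([ 0.51125884, -0.06985994,  0.1929383 ]), np.float64(-0.0837581471765343))
green_sink [182.  69.] [183.6, 68.0] 0.59 3368 [ 0.6394  0.011  -0.0811] 0.021
silver_sink [277.  64.] [277.1, 62.4] 0.61 3353 [ 0.632  -0.0807 -0.0868] 0.035
```

View pics/w8.png

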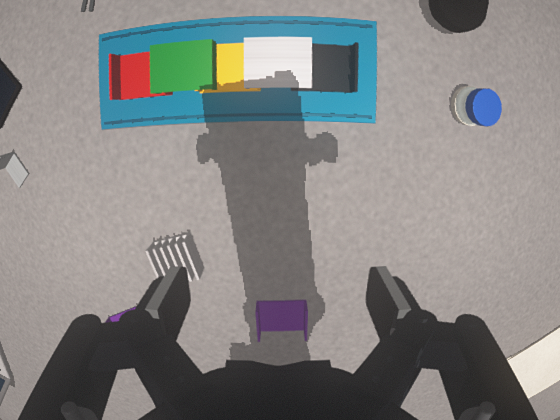

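View pics/s2.png

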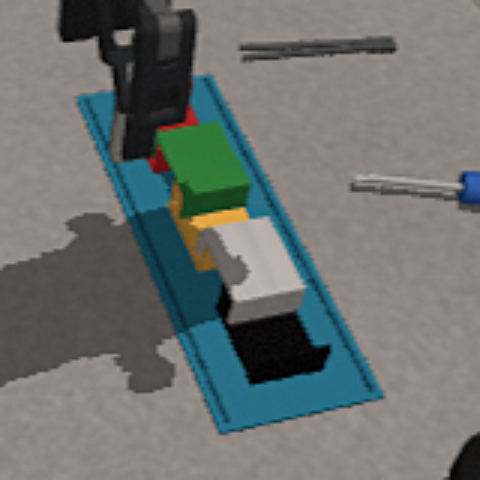

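Both pictures show green at (183,68) and silver at (277,62) in the wrist view, nested level across the two gaps. The row is aligned and the finned block hasn't moved. I'm handing in.

```bash
python3 -c "
from station import hand_in
print(hand_in())"
```

```text
the job is handed in; nothing more can be done
None
```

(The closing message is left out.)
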